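# Close a drawer past its spring catch

### The arm

A 7-joint arm with a two-finger parallel gripper is mounted at the origin on the work surface. World frame = base frame: x ahead of the robot, y to its left, z up, the work surface at z = 0. Lengths are in m, angles in rad, forces in N, time in s.
With the tool pointing down it reaches from about 0.4 to 0.85 m from the base axis. Payload 10.4 kg.
Tool frame: the origin (TCP) lies at the very end of the fingers, on their centre line; the grasp point (between the pads) lies 19 mm behind it; z points along the fingers, y is the direction in which the jaws open and shut (so a half turn about z gives the same grasp; the last joint's range is limited). The gripper opens to 85 mm and grips with 20 to 120 N. Pads are 22 mm wide; open, the fingers measure 114 mm over their backs; the gripper's body (76 mm by 85 mm) begins 54 mm behind the grasp point. The pads swing forward as they close: fully open they stand 13 mm farther back than shut.
Start: joints at [-1.217, 0.332, -0.065, 1.46, 0.022, 1.35, -0.088], TCP at [0.23, 0.581, 0.231] pointing down, gripper open.
Joint ranges: [-2.6, 2.6], [-0.5, 2.12], [-1.47, 1.34], [0.16, 2.42], [-1.27, 4.41], [0.06, 2.06], [-2.6, 2.6]. Speed limits (rad/s): [2.22, 2.22, 2.79, 2.79, 3.14, 3.14, 3.14].

### API

Orientations are given as a unit quaternion [x, y, z, w].
In Python, from workcell import manip gives the robot as it stands.
- The arm moves only by the tool arm_command, never from a script. Its arguments are lists of equal length, an entry for each row: "slide": the shift along the tool's x, y, z in mm, a list of three; "turn": the turn about the tool's z in degrees; "grip": the closure, from 0 (fully open) to 1 (shut). In form: {"slide": [[tx, ty, tz], ...], "turn": [turn, ...], "grip": [grip, ...]}. A call has 1 to 10 rows; each row shifts and turns the commanded pose from where the row before left it, along the tool's axes as they then stand; what a row does not reach is not made up. A row lasts 1/12 s, in which the tool goes at most 41.7 mm and 7.16 degrees, less where a joint would pass 70% of its speed; a pose out of reach is approached as far as the arm can. A call with a gripper value outside its range is refused whole. The fingers move at their own pace and stop on an object; "newtons" is the grip in N (left out, the last holds). Time passes only in rows, so rows that do not move let the fingers close. It gives the time, the measured TCP pose, the force and the opening at its end, in the units of the state.
- manip.get_obs(): the state, without advancing time (a new reading comes with each control period).
- manip.camera(name): name is "side" or "top"; returns the picture (420x560x3 uint8, blue, green, red); there is no depth.
- manip.camera_info(name): a dict with "fx", "fy", "cx", "cy" (pixels), "rvec" (rotation vector, rad) and "tvec" (3), from world to camera coordinates, as OpenCV has them. Camera axes: x right, y down, z forward; pixel columns grow to the right and rows downward; lengths in m; the calibration is good to about 2 mm. A picture is of the moment at which its call begins. camera_info takes no time and is no camera call.
- manip.hand_in(): hands the job in, once; it reports no verdict.
Trained networks look in the newest picture that a camera, given by its name, has taken for a name from the list of things; names that differ only in an ending like _2 or _b are one class to them, and where a whole thing is asked for, a point or a joint stands for the part that bears it (a point fixed in the world has none). Each returns a list of dicts, best first, with "score" (0 to 1); they miss things now and then, are a little off and sometimes report something else, mostly with a low value. They report only what shows in the picture. A call takes as long as a camera call.
- manip.cut_out(target, camera): "pixels" (420x560 bool, what is visible of it).
- manip.tip_of(target, camera): "xyz" ([x, y, z] in m, in the coordinates of the camera as it stood for that picture, good to about 4 mm: a listed point, or the origin of a listed thing).
The state is a dict: "clock": time; "joint_pos": joint angles; "joint_velocities": joint speeds; "tau": joint torques, N m; "position": TCP position; "ee_rot": TCP orientation; "ft_force": force on the tool from outside, world axes, zero at the start; "torque": the same for the moment, N m; "grip_width": opening from 0.0 (shut) to 1.0 (fully open).
Only numpy, scipy, OpenCV 4.12 (cv2) and the standard library are available. Lean on these libraries where they do the work, as an engineer would, in place of code of your own. Each camera call takes 0.05 s, during which the arm holds its last target.

### The job

The top drawer of the recycling stack is pulled out and a spring catch on its side keeps it from closing. With the fingertips press the catch's long bar down and, keeping it down, push the drawer by its tab past the catch until it is fully home, then let go so that the catch springs up behind the tab. Lift nothing: the cans and the lid stay lying in the drawer, and the things standing about stay where they are.

Things in the scene. Friction and masses are not known exactly. Their poses are not given: they have to be found in the camera images.
- stack: The stack of grey and white plastic drawers, fixed on the table: housing 300 mm (its x) x 260 mm (its y) x 250 mm high. Origin under its centre; its x axis points from its front (towards the robot) to its back, y to the left, z up. The spring catch sits on a bracket on its right (-y) side.
- top_drawer (a joint): How far the top drawer is pushed in along the stack's +x: 0 = farthest out, 0.085 m = fully home (hard stop). Starts at 0 to 0.035. The raised catch stops it at 0.045; with the catch down it goes on, and from 0.077 the catch can spring up behind the tab. About 2.5 N of friction; it stays where it is left.
- tab_face (a point): Point on the front face (looks to the stack's -x; push here) of the push tab: a white upright block, 20 mm along the stack's x, 82 mm along its y, 30 mm high, underside 268 mm above the table, that sticks out sideways from the top drawer over the press bar. The point is half-way up, over the press bar's centre line. Moves with the drawer; axes parallel to the stack's.
- bar_top (a point): Centre of the top of the press bar, the catch's flat steel bar: 170 mm along the stack's x, 36 mm across, top 262 mm above the table when up. Press it anywhere along its length; a fingertip can slide along it.
- catch_press (a joint): How far the spring catch is pressed straight down: 0 = up, 0.016 m = bottomed. The tooth lets the tab pass from 0.009 on. The spring needs about 3 N to start and 9 N at the bottom, and pushes the catch up again when let go.
- catch: The spring catch: press bar and tooth in one. Its origin coincides with the stack's when the catch is up: use bar_top. On the bar's inner (+y) side, 28 to 42 mm from the bar's centre line and 45 to 57 mm to the +x side of bar_top, a steel tooth rises 14 mm above it and stops the tab.
- can_a: Bystander lying in the top drawer: crushed aluminium can, 34 mm high. Origin at the centre of its underside. It rides along with the drawer.
- can_b: Bystander lying in the top drawer: crushed aluminium can, 26 mm high. Origin at the centre of its underside. It rides along with the drawer.
- steel_lid: Bystander lying in the top drawer: round steel jar lid, 82 mm across, 11 mm thick. Origin at the centre of its underside. It rides along with the drawer.
- pet_bottle: Bystander: clear PET bottle standing on the table, 64 mm across, 210 mm tall. Origin at the centre of its underside.
- yogurt_cup: Bystander: white yogurt cup standing on the table, 72 mm across, 83 mm tall. Origin at the centre of its underside.
- food_tin: Bystander: food tin standing on the table, 74 mm across, 100 mm tall. Origin at the centre of its underside.
- sponge: Bystander: dry sponge lying on the table, 110 x 70 x 35 mm. Origin at the centre of its underside.

How it is judged:
By the outcome, as a careful person would: the job done as asked, in the order asked, and still so for the second after the job is handed in, with the robot touching nothing.
It also fails if it takes over 35 s, if anything falls off the work surface, if the arm or the gripper's body presses on something with over 40 N, if the wrist force passes 120 N, or if a joint passes its speed limit or range.

## Working session

There is one attempt and no reset: what is moved stays moved. The work goes in short steps, Python scripts to look and compute and a tool call to move; the robot and the scene stay as the last step left them, time stands still between calls to the robot, and variables do not carry over. Pictures are saved under pics/ and viewed, and the job is handed in when it is done.

Besides the shell and the picture viewer there is one more tool, called after "Request:" as name(argument=value, ...), one argument or row to a line, values as JSON. arm_command: Moves the arm, as the interface text tells. Its arguments: {"type":"object","properties":{"slide":{"type":"array","items":{"type":"array","items":{"type":"number"}}},"turn":{"type":"array","items":{"type":"number"}},"grip":{"type":"array","items":{"type":"number"}},"newtons":{"type":"number"}},"required":["slide","turn","grip"]}

```bash
mkdir -p pics; cat > h.py <<'E'
import numpy as np, cv2
from workcell import manip
from scipy.spatial.transform import Rotation as R
def T(n):
    i=manip.camera_info(n); Rm=cv2.Rodrigues(np.array(i['rvec'],float))[0]; return i,Rm,np.array(i['tvec'],float).ravel()
def w(n,p):
    i,Rm,t=T(n); return Rm.T@(np.array(p)-t)
def proj(n,p):
    i,Rm,t=T(n); c=Rm@np.array(p)+t; return np.array([i['fx']*c[0]/c[2]+i['cx'],i['fy']*c[1]/c[2]+i['cy']])
def ray(n,uv,z):
    i,Rm,t=T(n); d=Rm.T@np.array([(uv[0]-i['cx'])/i['fx'],(uv[1]-i['cy'])/i['fy'],1]); o=-Rm.T@t
    return o+d*(z-o[2])/d[2]
E
python3 - <<'E'
from h import *
np.set_printoptions(precision=4,suppress=True)
for n in ['side','top']:
    im=manip.camera(n); cv2.imwrite(f'pics/{n}0.png',im)
    print(n,-T(n)[1].T@T(n)[2])
    for t in ['stack','tab_face','bar_top','catch','pet_bottle','yogurt_cup','food_tin','sponge']:
        print(t,[(round(d['score'],2),w(n,d['xyz'])) for d in manip.tip_of(t,n)][:2])
o=manip.get_obs(); print({k:np.round(v,3) for k,v in o.items()}); print(R.from_quat(o['ee_rot']).as_matrix())
E
```

```text
side [0.3061 0.1231 1.0524]
stack [(0.46, array([ 0.5392, -0.1153,  0.2805]))]
tab_face [(0.89, array([ 0.5361, -0.1126,  0.2828]))]
bar_top [(0.64, array([ 0.5564, -0.1104,  0.2564]))]
catch []
pet_bottle [(0.84, array([ 0.6699, -0.1842,  0.0002]))]
yogurt_cup [(0.76, array([0.5929, 0.2693, 0.0012]))]
food_tin [(0.68, array([ 0.554 , -0.2013, -0.0028])), (0.43, array([ 0.5498, -0.1095,  0.2544]))]
sponge [(0.91, array([ 0.3053, -0.3645, -0.0012]))]
top [ 0.4171 -0.0307  1.1524]
stack [(0.73, array([ 0.664 , -0.1825, -0.0011])), (0.54, array([ 0.5494, -0.1152,  0.2614]))]
tab_face [(0.95, array([ 0.5393, -0.1185,  0.2839])), (0.66, array([ 0.5543, -0.1097,  0.2606]))]
bar_top [(0.6, array([ 0.5537, -0.1126,  0.2598]))]
catch []
pet_bottle [(0.68, array([ 0.6617, -0.1772, -0.0027]))]
yogurt_cup [(0.91, array([0.596 , 0.271 , 0.0006]))]
food_tin [(0.59, array([ 0.5527, -0.1998, -0.0014]))]
sponge [(0.95, array([ 0.3023, -0.3643,  0.0017]))]
{'clock': np.float64(0.9), 'joint_pos': array([-1.217,  0.332, -0.065,  1.46 ,  0.022,  1.35 , -0.088]), 'joint_velocities': array([ 0.001,  0.001,  0.001, -0.   , -0.001,  0.001, -0.001]), 'tau': array([  0.001, -62.524,   0.049, -39.181,   0.016,   0.002,  -0.   ]), 'position': array([0.23 , 0.581, 0.231]), 'ee_rot': array([ 0.187,  0.982,  0.   , -0.   ]), 'ft_force': array([-0.334, -0.206,  0.021]), 'torque': array([0.041, 0.013, 0.054]), 'grip_width': np.float64(0.996)}
[[-0.9298  0.368   0.    ]
 [ 0.368   0.9298  0.0001]
 [ 0.      0.0001 -1.    ]]
```

View pics/side0.png

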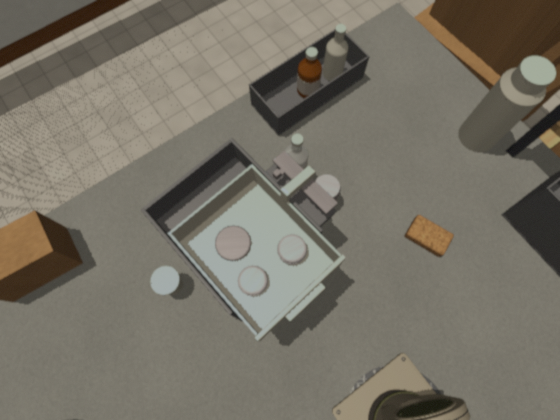

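View pics/top0.png

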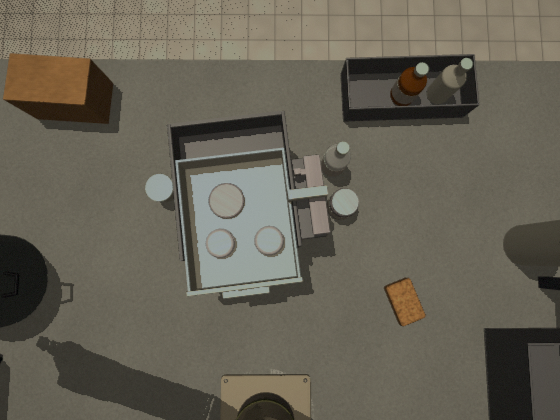

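```bash
python3 - <<'E'
from h import *
np.set_printoptions(precision=4,suppress=True)
im=cv2.imread('pics/top0.png'); c=im[110:310,160:370]; cv2.imwrite('pics/z0.png',cv2.resize(c,None,fx=3,fy=3,interpolation=cv2.INTER_CUBIC)[:600])
print(manip.camera_info('top'))
for t in ['tab_face','bar_top']:
    for d in manip.cut_out(t,'top')[:2]:
        p=d['pixels']; v,u=np.nonzero(p); print(t,d['score'],p.sum(),u.min(),u.max(),v.min(),v.max(), cv2.minAreaRect(np.c_[u,v].astype(np.float32)))
E
```

```text
{'fx': 424.02096823160633, 'fy': 424.02096823160633, 'cx': 282.68190284247953, 'cy': 206.64042629541996, 'rvec': array([ 2.1647, -2.1681,  0.1436]), 'tvec': array([-0.0451,  0.5508,  1.0943])}
tab_face 0.76 13626 175 327 148 297 ((254.79869079589844, 222.04820251464844), (145.48753356933594, 149.32632446289062), 85.12610626220703)
bar_top 0.75 1240 293 329 155 233 ((310.3199768066406, 194.73997497558594), (78.77169799804688, 28.42569351196289), 81.8698959350586)
```

View pics/z0.png

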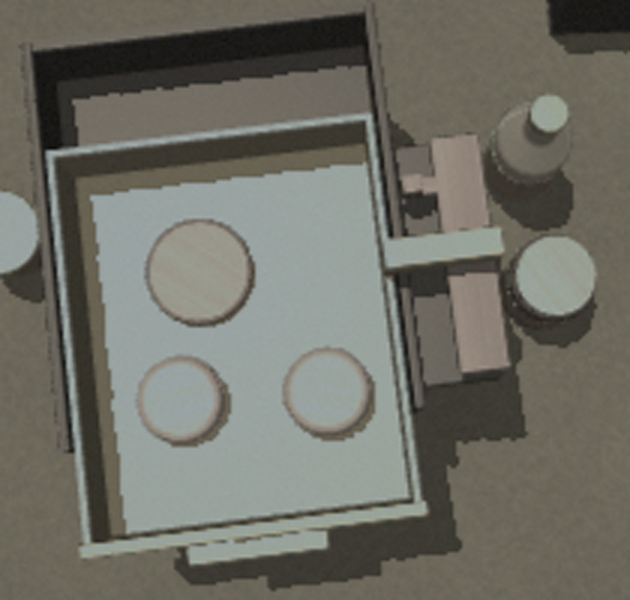

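```bash
python3 - <<'E'
from h import *
np.set_printoptions(precision=4,suppress=True)
f=lambda u,v,z: ray('top',(u/3+160-.33,v/3+110-.33),z)
bar=[f(*p,.262) for p in [(432,138),(478,135),(508,368),(462,372)]]
print(np.array(bar),np.mean(bar,0))
for a,b in [(3,0),(2,1)]:
    d=bar[b]-bar[a]; print(np.degrees(np.arctan2(d[1],d[0])),np.linalg.norm(d))
tab=[f(*p,.298) for p in [(386,241),(500,228),(502,254),(386,270)]]
print(np.array(tab))
for a,b in [(1,0),(2,3)]:
    d=tab[b]-tab[a]; print(np.degrees(np.arctan2(d[1],d[0]))-90,np.linalg.norm(d))
for p in [((368,118),(415,500)),((372,5),(418,405))]:
    a,b=[f(*q,.27) for q in p]; d=a-b; print(np.degrees(np.arctan2(d[1],d[0])),np.linalg.norm(d))
d=np.subtract(f(85,550,.27),f(425,508,.27)); print(np.degrees(np.arctan2(d[1],d[0]))-90)
E
```

```text
[[ 0.6336 -0.0882  0.262 ]
 [ 0.6358 -0.1212  0.262 ]
 [ 0.4689 -0.1401  0.262 ]
 [ 0.4662 -0.1078  0.262 ]] [ 0.5511 -0.1143  0.262 ]
6.691038644716081 0.16858265660889496
6.479954479381176 0.16798280475642244
[[ 0.5533 -0.054   0.298 ]
 [ 0.5622 -0.1317  0.298 ]
 [ 0.5443 -0.1328  0.298 ]
 [ 0.5334 -0.0539  0.298 ]]
6.5628992368875885 0.07825626735427162
7.885533558914261 0.07967569351615714
6.725047426243424 0.26991022082555527
6.1922624448519965 0.2879028730713146
6.767449675560272
```

Request:
arm_command(
  slide=[
    [0, 0, -30],
    [0, 0, -30],
    [0, 0, -30],
    [0, 0, -30],
    [-30, 0, 0],
    [-30, -20, 0],
    [-30, -20, 0],
    [-30, -20, 0],
    [-30, -20, 0],
    [-30, -20, 0],
  ],
  turn=[-7.05, -7.05, -7.05, -7.05, 0, 0, 0, 0, 0, 0],
  grip=[1, 1, 1, 1, 1, 1, 1, 1, 1, 1],
  newtons=40,
)

```text
clock: 1.83
position: [0.4217, 0.5016, 0.3515]
ee_rot: [-0.058, 0.998, 0.0, 0.0]
ft_force: [-0.0, 0.2, 0.4]
grip_width: 0.001
```

Request:
arm_command(
  slide=[
    [-10, -32, 0],
    [-7, -32, 0],
    [0, -32, 0],
    [0, -32, 0],
    [0, -32, 0],
    [0, -32, 0],
    [0, -32, 0],
    [0, -32, 0],
    [0, -32, 0],
    [0, -32, 0],
  ],
  turn=[0, 0, 0, 0, 0, 0, 0, 0, 0, 0],
  grip=[1, 1, 1, 1, 1, 1, 1, 1, 1, 1],
)

```text
clock: 2.67
position: [0.4739, 0.185, 0.3515]
ee_rot: [-0.058, 0.998, 0.0, 0.0]
ft_force: [0.6, 0.3, 0.4]
grip_width: -0.0
```

Request:
arm_command(
  slide=[
    [0, -30, 0],
    [0, -30, 0],
    [0, -30, 0],
    [0, -30, 0],
    [0, -30, 0],
    [0, -30, 0],
    [0, -30, 0],
    [0, -30, 0],
    [0, -30, 0],
    [0, 0, 0],
  ],
  turn=[0, 0, 0, 0, 0, 0, 0, 0, 0, 0],
  grip=[1, 1, 1, 1, 1, 1, 1, 1, 1, 1],
)

```text
clock: 3.5
position: [0.5047, -0.0881, 0.3516]
ee_rot: [-0.054, 0.999, -0.001, 0.0]
ft_force: [0.4, -1.2, -0.1]
grip_width: -0.001
```

```bash
python3 - <<'E'
from h import *
np.set_printoptions(precision=4,suppress=True)
o=manip.get_obs(); print(o['clock'],o['position'],o['ee_rot'],o['joint_pos'],o['ft_force'])
X=np.array([.9934,.115]);Y=np.array([-.115,.9934])
d=np.array([.509,-.1176])-o['position'][:2]; print('to go tool',-d@X*1e3,d@Y*1e3)
im=manip.camera('top'); print(proj('top',o['position'])); cv2.imwrite('pics/top1.png',im)
cv2.imwrite('pics/side1.png',manip.camera('side'))
for n in ['side','top']:
  for t in ['tab_face','bar_top']:
    print(n,t,[(round(d['score'],2),w(n,d['xyz'])) for d in manip.tip_of(t,n)][:2])
E
```

```text
3.5 [ 0.5047 -0.0881  0.3516] [-0.0536  0.9986 -0.0009  0.0003] [-0.3259  0.0285  0.4222  1.5696 -0.01    1.5451  1.7745] [ 0.3689 -1.201  -0.1291]
to go tool -0.91472331361755 -29.80379941055441
[307.1409 210.8217]
side tab_face []
side bar_top [(0.75, array([ 0.5522, -0.1083,  0.2569]))]
top tab_face []
top bar_top []
```

View pics/top1.png

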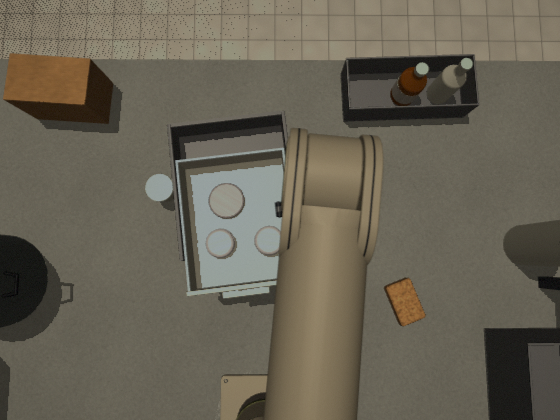

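Request:
arm_command(
  slide=[
    [-1, -15, 0],
    [0, -15, 0],
    [0, 0, 15],
    [0, 0, 15],
    [0, 0, 15],
    [0, 0, 15],
    [0, 0, 0],
  ],
  turn=[-0.4, 0, 0, 0, 0, 0, 0],
  grip=[1, 1, 1, 1, 1, 1, 1],
)

```text
clock: 4.38
position: [0.5086, -0.1099, 0.2886]
ee_rot: [-0.062, 0.998, 0.0, -0.002]
ft_force: [-0.3, 1.0, -0.3]
grip_width: -0.001
```

```bash
python3 - <<'E'
from h import *
np.set_printoptions(precision=4,suppress=True)
o=manip.get_obs(); print(o['clock'],o['position'],o['ee_rot'],o['joint_pos'],o['ft_force'])
im=manip.camera('top'); print(proj('top',o['position']));
s=manip.camera('side'); p=proj('side',o['position']);print(p)
a=cv2.resize(im[120:300,230:390],None,fx=2.5,fy=2.5); b=cv2.resize(s[130:310,220:380],None,fx=2.5,fy=2.5)
cv2.imwrite('pics/z2.png',np.hstack([a,b]))
E
```

```text
4.3833 [ 0.5086 -0.1099  0.2886] [-0.0621  0.9981  0.0003 -0.002 ] [-0.2934  0.0669  0.4439  1.6636 -0.0288  1.4217  1.849 ] [-0.2784  1.0459 -0.293 ]
[315.595  212.2417]
[315.6836 191.7393]
```

View pics/z2.png

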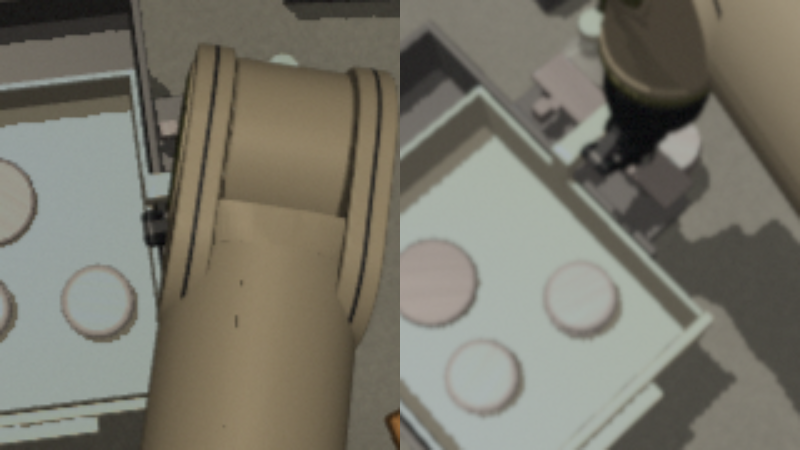

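Request:
arm_command(
  slide=[
    [0, -7, 0],
    [0, 0, 0],
    [0, 0, 8],
    [0, 0, 8],
    [0, 0, 8],
    [0, 0, 6],
    [0, 0, 6],
    [0, 0, 4],
    [0, 0, 0],
    [0, 0, 0],
  ],
  turn=[0.4, 0, 0, 0, 0, 0, 0, 0, 0, 0],
  grip=[1, 1, 1, 1, 1, 1, 1, 1, 1, 1],
)

```text
clock: 5.32
position: [0.5103, -0.1181, 0.2513]
ee_rot: [-0.058, 0.998, 0.0, -0.0]
ft_force: [-4.1, 0.1, 6.9]
grip_width: 0.002
```

```bash
python3 - <<'E'
from h import *
np.set_printoptions(precision=4,suppress=True)
o=manip.get_obs(); print(o['clock'],o['position'],o['ee_rot'],o['ft_force'],o['torque'])
s=manip.camera('side'); p=proj('side',o['position']);print(p)
b=cv2.resize(s[130:280,220:380],None,fx=4,fy=4)
cv2.imwrite('pics/z3.png',b)
E
```

```text
5.3167 [ 0.5103 -0.1181  0.2513] [-0.0577  0.9983  0.0002 -0.0002] [-4.0732  0.1397  6.9248] [0.164  0.8464 0.0726]
[316.7842 195.3943]
```

View pics/z3.png

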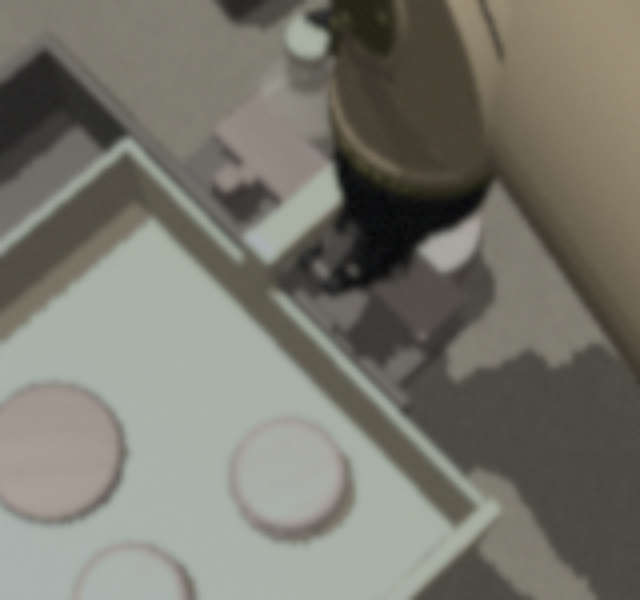

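Request:
arm_command(
  slide=[
    [0, 0, 3],
    [0, 0, 0],
    [-5, 0, 0],
    [-5, 0, 0],
    [-5, 0, 0],
    [-5, 0, 0],
    [-5, 0, 0],
    [-5, 0, 0],
    [0, 0, 0],
  ],
  turn=[0, 0, 0, 0, 0, 0, 0, 0, 0],
  grip=[1, 1, 1, 1, 1, 1, 1, 1, 1],
)

```text
clock: 6.12
position: [0.5402, -0.115, 0.2484]
ee_rot: [-0.058, 0.998, -0.0, -0.001]
ft_force: [-3.4, 0.7, 7.9]
grip_width: -0.001
```

```bash
cat > s.py <<'E'
from h import *
import sys
np.set_printoptions(precision=4,suppress=True)
o=manip.get_obs(); print(o['clock'],o['position'],o['ee_rot'],o['ft_force'],o['torque'])
X=np.array([.9934,.115]);Y=np.array([-.115,.9934]);d=o['position'][:2]-[.5537,-.1124]
print('s,lat',d@X,d@Y,'F',o['ft_force'][:2]@X,o['ft_force'][:2]@Y)
s=manip.camera('side')
b=cv2.resize(s[130:280,220:380],None,fx=4,fy=4)
cv2.imwrite(f'pics/{sys.argv[1]}.png',b)
E
python3 s.py z4
```

```text
6.1167 [ 0.5402 -0.115   0.2484] [-0.0576  0.9983 -0.0001 -0.0005] [-3.3712  0.6671  7.895 ] [0.0677 0.7664 0.0582]
s,lat -0.01367714639256592 -0.0010320619092729043 F -3.272265649543927 1.0503478446859436
```

View pics/z4.png

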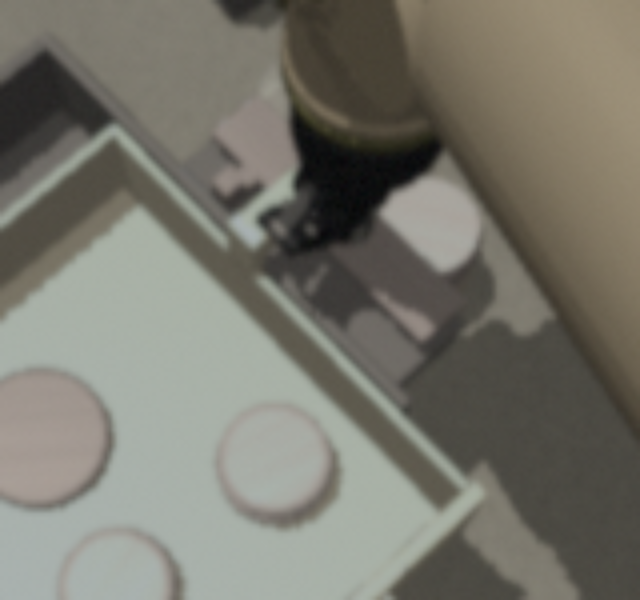

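Request:
arm_command(
  slide=[
    [-5, 0, 0],
    [-5, 0, 0],
    [-5, 0, 0],
    [-5, 0, 0],
    [-5, 0, 0],
    [-5, 0, 0],
    [-5, 0, 0],
    [-5, 0, 0],
    [-5, 0, 0],
    [0, 0, 0],
  ],
  turn=[0, 0, 0, 0, 0, 0, 0, 0, 0, 0],
  grip=[1, 1, 1, 1, 1, 1, 1, 1, 1, 1],
)

```text
clock: 7.0
position: [0.5849, -0.1098, 0.2484]
ee_rot: [-0.058, 0.998, -0.0, -0.001]
ft_force: [-2.2, 0.2, 8.0]
grip_width: -0.001
```

```bash
python3 s.py z5
```

```text
7.0 [ 0.5849 -0.1098  0.2484] [-0.0576  0.9983 -0.0001 -0.0005] [-2.1919  0.2237  7.9924] [0.1126 0.8523 0.0633]
s,lat 0.031306697743258435 -0.001054449654780915 F -2.151685978726475 0.47424432658234494
```

View pics/z5.png

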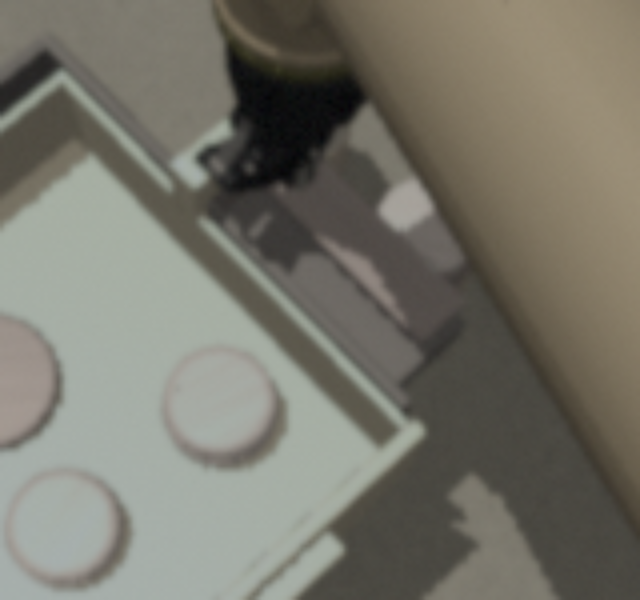

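Request:
arm_command(
  slide=[
    [-4, 0, 0],
    [-4, 0, 0],
    [-4, 0, 0],
    [-3, 0, 0],
    [-2, 0, 0],
    [-1, 0, 0],
    [0, 0, 0],
  ],
  turn=[0, 0, 0, 0, 0, 0, 0],
  grip=[1, 1, 1, 1, 1, 1, 1],
)

```text
clock: 7.63
position: [0.6021, -0.108, 0.2484]
ee_rot: [-0.057, 0.998, -0.0, -0.001]
ft_force: [-6.2, -0.9, 7.7]
grip_width: -0.002
```

Request:
arm_command(
  slide=[
    [-1, 0, 0],
    [-1, 0, 0],
    [0, 0, 0],
  ],
  turn=[0, 0, 0],
  grip=[1, 1, 1],
)

```text
clock: 7.88
position: [0.603, -0.1079, 0.2483]
ee_rot: [-0.057, 0.998, 0.0, -0.002]
ft_force: [-14.6, -0.6, 8.7]
grip_width: 0.0
```

```bash
python3 s.py z6
```

```text
7.8833 [ 0.603  -0.1079  0.2483] [-0.0572  0.9984  0.0002 -0.002 ] [-14.5622  -0.6052   8.7388] [-0.0641  2.5564  0.1242]
s,lat 0.0494739654604584 -0.0012300943684566627 F -14.535648815259524 1.0734483696462824
```

View pics/z6.png

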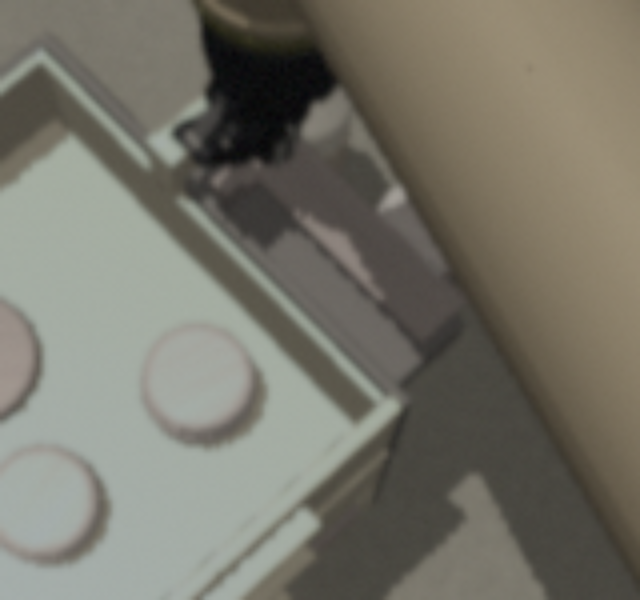

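Request:
arm_command(
  slide=[
    [1.5, 0, 0],
    [1.5, 0, 0],
    [0, 0, -5],
    [0, 0, -5],
    [0, 0, -5],
    [0, 0, -8],
    [0, 0, -10],
    [0, 0, -20],
    [0, 0, -30],
    [0, 0, -30],
  ],
  turn=[0, 0, 0, 0, 0, 0, 0, 0, 0, 0],
  grip=[1, 1, 1, 1, 1, 1, 1, 1, 1, 1],
)

```text
clock: 8.77
position: [0.6013, -0.1073, 0.3621]
ee_rot: [-0.058, 0.998, 0.0, -0.001]
ft_force: [0.4, -1.2, -0.3]
grip_width: -0.003
```

Request:
arm_command(
  slide=[
    [0, 35, 0],
    [0, 35, 0],
    [0, 35, 0],
    [0, 35, 0],
    [0, 35, 0],
    [0, 35, 0],
    [0, 35, 0],
    [0, 35, 0],
    [0, 35, 0],
    [0, 0, 0],
  ],
  turn=[0, 0, 0, 0, 0, 0, 0, 0, 0, 0],
  grip=[1, 1, 1, 1, 1, 1, 1, 1, 1, 1],
)

```text
clock: 9.6
position: [0.563, 0.214, 0.3606]
ee_rot: [-0.063, 0.998, 0.001, -0.001]
ft_force: [0.0, 1.1, -0.6]
grip_width: 0.003
```

```bash
python3 - <<'E'
from h import *
np.set_printoptions(precision=4,suppress=True)
im=manip.camera('top');s=manip.camera('side')
o=manip.get_obs(); print(o['clock'],o['position'],o['ft_force'])
cv2.imwrite('pics/z7.png',np.hstack([cv2.resize(im[90:300,160:370],(400,400)),cv2.resize(s[110:320,150:360],(400,400))]))
cv2.imwrite('pics/z8.png',cv2.resize(im[120:260,270:390],None,fx=4,fy=4,interpolation=cv2.INTER_CUBIC))
for n in ['side','top']:
  for t in ['tab_face','bar_top','pet_bottle','food_tin','yogurt_cup','sponge']:
    print(n,t,[(round(d['score'],2),w(n,d['xyz'])) for d in manip.tip_of(t,n)][:2])
E
```

```text
9.7 [0.565  0.2069 0.3611] [-0.1032 -0.837   0.0654]
side tab_face [(0.64, array([ 0.6124, -0.1049,  0.2792]))]
side bar_top [(0.82, array([ 0.5513, -0.1123,  0.2596]))]
side pet_bottle [(0.76, array([ 0.6703, -0.185 ,  0.0044]))]
side food_tin [(0.66, array([ 0.5562, -0.2008, -0.0027]))]
side yogurt_cup []
side sponge [(0.64, array([ 0.3044, -0.365 , -0.0007]))]
top tab_face [(0.56, array([ 0.6144, -0.1086,  0.284 ]))]
top bar_top [(0.68, array([ 0.5489, -0.111 ,  0.2583]))]
top pet_bottle [(0.62, array([ 0.6637, -0.1813, -0.001 ]))]
top food_tin [(0.7, array([ 0.5549, -0.2027, -0.0055]))]
top yogurt_cup [(0.96, array([0.594 , 0.2662, 0.0006]))]
top sponge [(0.73, array([ 0.3064, -0.3636,  0.0003]))]
```

View pics/z7.png

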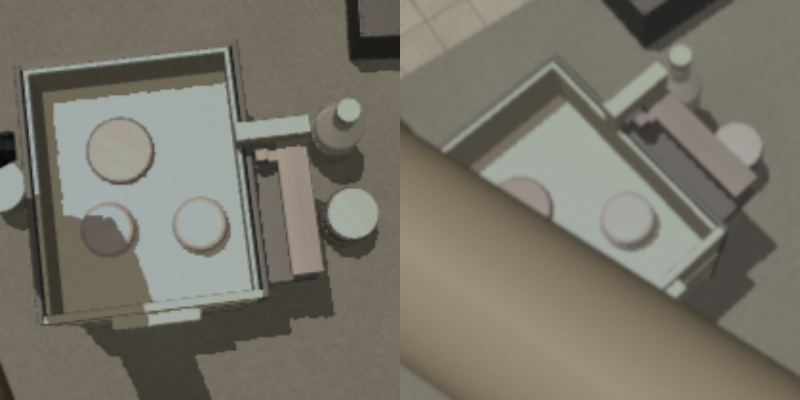

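View pics/z8.png

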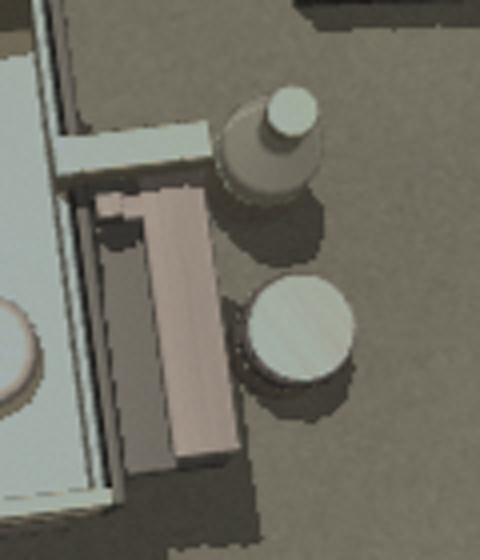

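```bash
python3 -c "
from workcell import manip
print(manip.hand_in())"
```

```text
the job is handed in; nothing more can be done
None
```

The top drawer is pushed fully home, the catch has sprung up behind its tab, and I have handed the job in at about 9.7 s on the clock.

- **Press:** With the gripper shut, I pressed the bar down about 13.6 mm, which took about 8 N.
- **Push:** Keeping the bar down, I pushed the tab along until the drawer reached its hard stop. The push force rose from about 6 N to 14.6 N over the last 1 mm.
- **Release:** I backed off 3 mm, lifted straight up and moved the arm clear. It is now touching nothing.

**Final checks:**
- **Tab:** The tab face measures about 76 mm further in than at the start. In the top picture the tooth stands in front of the tab.
- **Bar:** The bar reads 258–260 mm high, against 256–260 mm before the press, so it is up again.
- **Bystanders:** The bottle, tin and sponge measured within a few mm of where they started. The side camera's network missed the yogurt cup this time, but the top camera found it within about 5 mm of its first position.
- **Drawer contents:** The cans and lid are still lying in the drawer. I judged that from the pictures and did not measure them.

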